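# Clear the lantern, then lock the gift tin into the rack

### The job

The red lantern stands in the way of the rack's yellow lock lever: first move it onto the middle of the cork mat, standing upright, and let go of it. Then swing the lever fully open, slide the octagonal tin upright along the deck into the bay until it is fully home against the back stop, and swing the lever fully back across the mouth to lock the tin in. Do not tip the tin or the lantern, and leave the other things where they are.

Things in the scene. Friction and masses are not known exactly. Their poses are not given: they have to be found in the camera images.
- lantern: red plastic lantern, loose, about 0.35 kg: round, 68 mm across, 103 mm high to its cap, with a rigid carrying handle arching over the cap to 149 mm. Stands on the table in the path of the lock lever's tail. Origin: centre of its underside; z up; the handle bar runs along its y axis.
- lantern_handle (a point): middle of the lantern handle's straight top bar, 140 mm above the lantern's underside. Flat-sided bar 12 mm thick (along the lantern's x), 18 mm tall, about 44 mm clear between its uprights along the lantern's y axis; 28 mm of free space below it down to the cap. Fingers close on it along the lantern's x axis.
- mat: round cork mat, fixed on the table to the left of the rack, 120 mm across, 4 mm thick. Origin: centre of its underside.
- rack: low grey metal shelf rack, fixed. Origin on the table, on the bay's centre line at its mouth; x points into the bay (roughly to the robot's left), y to the lock side (towards the robot), z up. Deck top 12 mm above the table, from x -240 to +130 mm, 176 mm wide, open in front of the mouth (x below -35 mm). Behind the bay two uprights and a bar up to 85 mm.
- tin: octagonal silver gift tin with a blue ribbon cross on its lid, loose, about 0.3 kg, 100 mm across flats (108 across corners: wider than a gripper opens), 65 mm high. It stands on the open deck in front of the bay. Origin: centre of its underside; z up. It slides on the deck when pushed low down.
- bay_home (a point): point on the deck where the tin's centre comes with a flat against the back stop (rack x +65, y 0 mm); with a corner to the stop it ends 4 mm short. Back stop face at rack x +115 mm. Side rails: inner faces at y +-59 mm, x 0 to 115, tops 40 mm above the table; lead-in plates of that height flare from the rails to y +-82 mm at x -35 mm.
- lock (a joint): angle (rad) of the yellow lock lever about its upright axis: 0 = locked, at its stop, arm across the bay mouth (rack -y), tail pointing 0.5 rad from rack +y towards -x; 1.6 = fully open, at its stop, arm pointing out of the bay (rack -x), tail 1.1 rad from rack +y towards +x. Opens clockwise seen from above, stays where left, takes about 1 N at the peg.
- lock_pivot (a point): the lever's pivot axis, rack x -20, y +90 mm, 45 mm above the table; hub 26 mm across, top at 63 mm. Arm (80 mm long) and tail (75 mm to the peg) are one bar, bent 0.5 rad at the pivot, 16 mm wide, from 45 to 57 mm above the table.
- lock_peg (a point): top centre of the upright yellow peg on the lever's tail, 16 mm thick, rising from the bar (57 mm) to 105 mm above the table; 75 mm from the pivot axis. Push it sideways with a fingertip to swing the lever.
- teapot: bystander, loose, to be left alone: glass teapot, 130 mm wide body, 120 mm high, with spout and handle. Origin: centre of its underside.
- saucer_white: bystander, loose, to be left alone: small white ceramic saucer, 120 mm across, 18 mm high. Origin: centre of its underside.
- saucer_blue: bystander, loose, to be left alone: small blue ceramic saucer, 120 mm across, 18 mm high. Origin: centre of its underside.
- jar: bystander, loose, to be left alone: amber glass jar, 60 mm across, 70 mm high. Origin: centre of its underside.
- mug: bystander, loose, to be left alone: blue ceramic mug, 76 mm across, 90 mm high. Origin: centre of its underside.
- gift_box: bystander, loose, to be left alone: cardboard gift box with red ribbon, 90 x 90 x 50 mm. Origin: centre of its underside.
Things that resemble listed ones, but are neither listed nor needed, are in the scene too. Of the things like the lantern, leave any that is turquoise; of the rest the smaller one is meant.

How it is judged:
On the way, in this order (a step that is already met when the one before it is completed fails the run):
1. the lantern stands upright on the cork mat, let go (horizontal distance between lantern and mat below 0.035 m and angle between lantern's own z axis and vertical below 0.1 rad and height (world z) of lantern below 0.012 m and linear speed of lantern below 0.02 m/s and contact force between the fingers and lantern below 0.1 N), for 0.2 s.
2. the lock lever is swung fully open (value of joint lock above 1.35 rad), for 0.1 s.
3. the tin stands fully home in the bay (x of tin in the frame of rack between 0.055 and 0.075 m and y of tin in the frame of rack between -0.02 and 0.02 m and angle between tin's own z axis and vertical below 0.06 rad and height (world z) of tin below 0.018 m), for 0.2 s.
4. the lock lever is back across the mouth (value of joint lock below 0.15 rad), for 0.2 s.
At the end, for the whole second after the job is handed in: Lantern upright on the mat (within 35 mm of its centre, tilt under 0.1 rad), at rest; tin standing on the deck in the bay, its centre at rack x 55 to 75 mm and within 20 mm of the centre line, at rest; lock lever within 0.15 rad of locked and at rest (all of step 3 and horizontal distance between lantern and mat below 0.035 m and angle between lantern's own z axis and vertical below 0.1 rad and height (world z) of lantern below 0.012 m and linear speed of each of lantern, tin below 0.02 m/s and value of joint lock below 0.15 rad and velocity of joint lock between -0.1 and 0.1 rad/s); the robot touches nothing.
It fails at once if the tin is tipped (over 15 degrees) (angle between tin's own z axis and vertical above 0.26 rad).
It fails at once if the lantern is tipped over (over 35 degrees) (angle between lantern's own z axis and vertical above 0.6 rad).
It fails at once if a bystander is shifted by more than 30 mm (distance of any of teapot, saucer_white, saucer_blue, jar, mug, gift_box from where it was at the start of the episode above 0.03 m).
It also fails if it takes over 72 s, if anything falls off the work surface, if the arm or the gripper's body presses on something with over 40 N, if the wrist force passes 120 N, or if a joint passes its speed limit or range.

### The arm

A 6-joint arm with a two-finger parallel gripper is mounted at the origin on the work surface. World frame = base frame: x ahead of the robot, y to its left, z up, the work surface at z = 0. Lengths are in m, angles in rad, forces in N, time in s.
With the tool pointing down it reaches from about 0.35 to 0.975 m from the base axis. Payload 4.9 kg.
Tool frame: the origin (TCP) lies at the very end of the fingers, on their centre line; the grasp point (between the pads) lies 19 mm behind it; z points along the fingers, y is the line along which they close (so a half turn about z gives the same grasp; the last joint's range is limited). The gripper opens to 85 mm and grips with 20 to 120 N. Pads are 22 mm wide; open, the fingers measure 114 mm over their backs; the gripper's body (76 mm by 85 mm) begins 54 mm behind the grasp point. The pads swing forward as they close: fully open they stand 13 mm farther back than shut.
Start: joints at [-1.447, 0.053, 1.613, -0, 1.476, -0.119], TCP at [0.15, -0.607, 0.231] pointing down, gripper open.
Joint ranges: [-3.01, 3.01], [-1.01, 2.22], [0.06, 2.58], [-1.02, 4.17], [0.09, 2.62], [-3.14, 3.14]. Speed limits (rad/s): [2.57, 2.57, 3.14, 3.14, 3.14, 3.14].

### API

Orientations are given as a rotation vector (axis times angle).
In Python, from station import get_obs, get_image, get_calibration, finish_job gives the robot as it stands.
- The arm moves only by the tool servo_tool, never from a script. Its argument "increments" is a list of rows, each a list of 5 numbers: the opening, from 0 (shut) to 1 (fully open), then the shift along the tool's x, y, z in mm, then the turn about the tool's z in degrees. In form: [[jaw, tx, ty, tz, spin], ...]. A call has 1 to 12 rows; each row shifts and turns the commanded pose from where the row before left it, along the tool's axes as they then stand; what a row does not reach is not made up. A row lasts 1/8 s, in which the tool goes at most 62.5 mm and 10.7 degrees, less where a joint would pass 70% of its speed; a pose out of reach is approached as far as the arm can. A call is refused whole if a number of a shift passes 62.5 or a number of a turn 10.7, either way. A call with a gripper value outside its range is refused whole. The fingers move at their own pace and stop on an object; "force" is the grip in N (left out, the last holds). Time passes only in rows, so rows that do not move let the fingers close. It gives the time, the measured TCP pose, the force, the opening and the grip force at its end, in the units of the state.
- get_obs(): the state, without advancing time (a new reading comes with each control period).
- get_image(name): name is "scene" or "side" or "wrist"; returns the picture (400x640x3 uint8, red, green, blue); there is no depth.
- get_calibration(name): a dict with "fx", "fy", "cx", "cy" (pixels), "dist_coeffs" ([k1, k2, p1, p2, k3] as OpenCV has them; the pictures are not rectified), "R" (3x3) and "t" (3): a world point X has camera coordinates R X + t; the wrist camera has in their place "mount" (4x4, takes a point from camera to tool coordinates, whose origin is the TCP and whose axes are the flange's). Camera axes: x right, y down, z forward; pixel columns grow to the right and rows downward; lengths in m; the calibration is good to about 2 mm. A picture is of the moment at which its call begins: read the wrist's pose just before it. get_calibration takes no time and is no camera call.
- finish_job(): hands the job in; it is judged then, once.
The state is a dict: "t": time; "q": joint angles; "dq": joint speeds; "effort": joint torques, N m; "tool_pos": TCP position; "tool_rot": TCP orientation; "contact_force": force on the tool from outside, world axes, zero at the start; "wrist_torque": the same for the moment, N m; "opening": finger opening in m; "grip_force": force on a finger pad.
Only numpy, scipy, OpenCV 4.12 (cv2) and the standard library are available. Lean on these libraries where they do the work, as an engineer would, in place of code of your own. Each camera call takes 0.05 s, during which the arm holds its last target. There are 200 camera calls.

## Working session

There is one attempt and no reset: what is moved stays moved. The work goes in short steps, Python scripts to look and compute and a tool call to move; the robot and the scene stay as the last step left them, time stands still between calls to the robot, and variables do not carry over. Pictures are saved under pics/ and viewed, at most 10 in all, crops included, and the job is handed in when it is done.

Besides the shell and the picture viewer there is one more tool, called after "Emit:" as a command line: name --pt "numbers of a row" for each row, then --argument value for the rest. servo_tool: Moves the arm, as the interface text tells. Its arguments: {"type":"object","properties":{"increments":{"type":"array"},"force":{"type":"number"}},"required":["increments"]}

```bash
ls; mkdir -p pics
python3 - <<'E'
from station import *
import cv2,numpy as np
o=get_obs();print(o['t'],o['tool_pos'],o['tool_rot'],o['opening'])
for n in("scene","side"):
    cv2.imwrite(f"pics/{n}0.png",get_image(n)[:,:,::-1]);c=get_calibration(n);print(n,c)
print(get_calibration("wrist"))
E
```

```text
pics
0.0 [ 0.15020216 -0.60603739  0.23005516] [-3.11643509e+00 -3.80247910e-01  3.99397676e-05] 0.08554303517607162
scene {'fx': 459.6724391217028, 'fy': 459.6724391217028, 'cx': 324.11746591344615, 'cy': 203.81071651037644, 'dist_coeffs': array([-0.10410762,  0.        ,  0.        ,  0.        ,  0.        ]), 'R': array([[ 8.55591667e-01,  5.17650797e-01, -7.42445123e-04],
       [ 3.07945666e-01, -5.10135380e-01, -8.03076186e-01],
       [-4.16091775e-01,  6.86876660e-01, -5.95875900e-01]]), 't': array([-0.41689832, -0.07206801,  1.44633678])}
side {'fx': 362.78110972042094, 'fy': 362.78110972042094, 'cx': 321.3498512600769, 'cy': 200.30885083726375, 'dist_coeffs': array([0.00023715, 0.        , 0.        , 0.        , 0.        ]), 'R': array([[-0.84223834, -0.53896504,  0.01229911],
       [-0.4209847 ,  0.64327757, -0.63950438],
       [ 0.33675876, -0.54379284, -0.76868907]]), 't': array([0.41101354, 0.29230494, 1.03431138])}
{'fx': 358.2889791832426, 'fy': 358.2889791832426, 'cx': 325.5578167183444, 'cy': 198.37669515560523, 'dist_coeffs': array([-0.03467127,  0.        ,  0.        ,  0.        ,  0.        ]), 'mount': array([[ 1.07534786e-04, -9.47618057e-01, -3.19405708e-01,
         8.23244218e-02],
       [ 9.99999938e-01,  2.08918654e-04, -2.83151825e-04,
         6.71718089e-04],
       [ 3.35049593e-04, -3.19405658e-01,  9.47618021e-01,
        -1.43534369e-01],
       [ 0.00000000e+00,  0.00000000e+00,  0.00000000e+00,
         1.00000000e+00]])}
```

View pics/scene0.png

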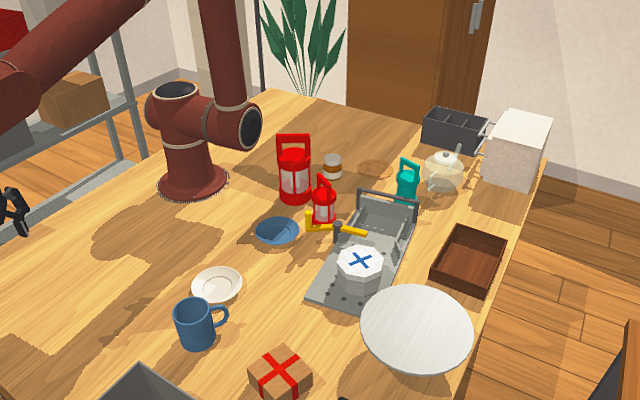

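View pics/side0.png

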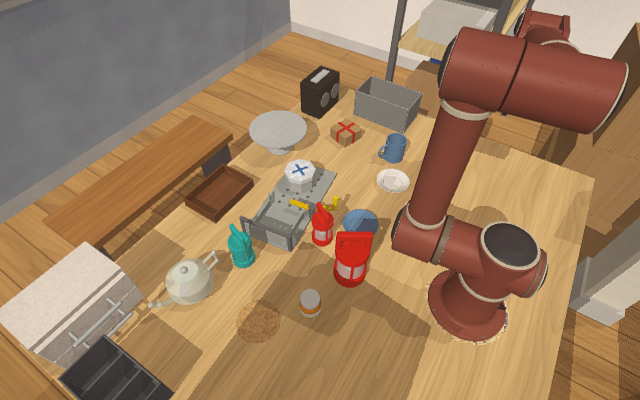

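Lantern candidates in the scene image are the large red one at (294,170), the small red one at (323,205) and the turquoise one at (405,180). By the description, the small red one is meant. The mat is at scene (375,168) and side (258,320). The tin sits on the deck at (360,265), and the yellow lever is around (335,228).

Run:
```python
import cv2,numpy as np
a=cv2.imread("pics/scene0.png")[155:315,295:425];b=cv2.imread("pics/side0.png")[150:350,225:375]
r=lambda x,s:cv2.resize(x,None,fx=s,fy=s,interpolation=cv2.INTER_CUBIC)
A=r(a,3.75);B=r(b,3)
cv2.imwrite("pics/crop1.png",A); 
C=np.zeros((600,800,3),np.uint8);C[:,:A.shape[1]-100+12]=A[:, :A.shape[1]-88][:600]
cv2.imwrite("pics/crop1.png",np.hstack([r(a,600/160)[:, :400],cv2.resize(b,(400,533)).__class__(0) if 0 else np.vstack([cv2.resize(b,(400,533),interpolation=cv2.INTER_CUBIC),np.zeros((67,400,3),np.uint8)])]))
```

```text
(no output)
```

View pics/crop1.png

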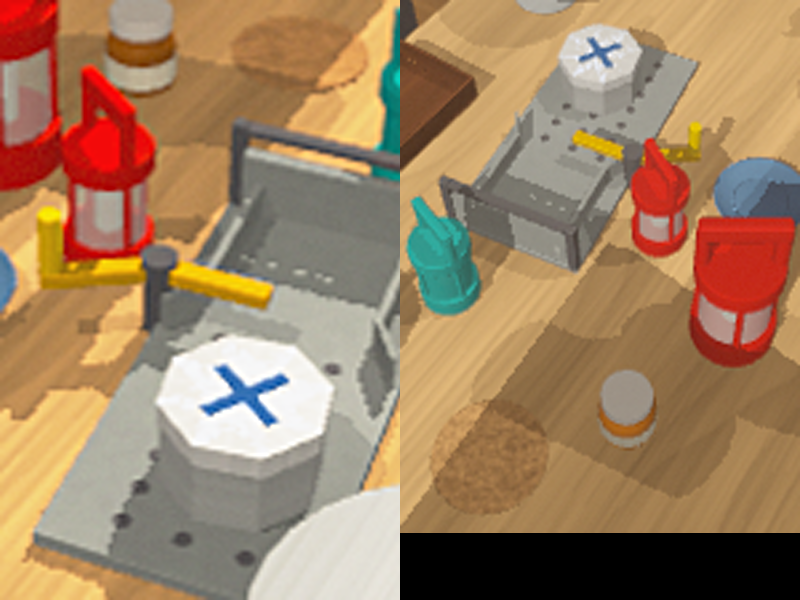

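The crop confirms the small red lantern. Its handle bar middle is at scene (324,180) and side (322,211), and it stands right behind the lever tail. The peg top is at scene (308,211), the hub at (337,223), the tin lid at (361,261) and the mat at (375,169).

```bash
cat > h.py <<'E'
import cv2,numpy as np
from station import *
CAL={n:get_calibration(n) for n in("scene","side")}
def K(c):return np.array([[c['fx'],0,c['cx']],[0,c['fy'],c['cy']],[0,0,1]])
def cam(n,pose=None):
    if n!="wrist": c=CAL[n];return c,c['R'],c['t']
    c=get_calibration("wrist");T=np.eye(4);T[:3,:3]=cv2.Rodrigues(np.array(pose[1]))[0];T[:3,3]=pose[0]
    M=np.linalg.inv(T@c['mount']);return c,M[:3,:3],M[:3,3]
def onz(n,uv,z,pose=None):
    c,R,t=cam(n,pose)
    p=cv2.undistortPoints(np.array([[uv]],float),K(c),c['dist_coeffs'])[0,0]
    d=R.T@np.array([*p,1]);o=-R.T@t
    return o+d*(z-o[2])/d[2]
def proj(n,X,pose=None):
    c,R,t=cam(n,pose)
    return cv2.projectPoints(np.atleast_2d(X).astype(float),cv2.Rodrigues(R)[0],t,K(c),c['dist_coeffs'])[0][:,0]
E
python3 - <<'E'
from h import *
s=lambda x,y:(295+x/3.75,155+y/3.75)
d=lambda x,y:(225+(x-400)/2.6667,150+y/2.6667)
P=dict(bar=(s(108,95),d(658,163),.147),barA=(s(92,70),d(650,143),.149),barB=(s(124,112),d(668,180),.149),peg=(s(50,212),d(695,128),.105),hub=(s(158,253),d(632,150),.063),tin=(s(248,397),d(600,52),.077),mat=(s(300,52),d(490,457),.004),cornF=(s(38,540),d(700,62),.012),armtip=(s(268,292),d(577,136),.057),jar=(s(142,10),d(628,390),.07),
 lanternbase=(s(110,245),d(660,235),.0))
for k,(a,b,z) in P.items(): print(k,onz("scene",a,z).round(3),onz("side",b,z).round(3))
print('turq',onz("scene",(405,165),.14)[:2],onz("side",(238,235),.14)[:2])
E
```

```text
bar [0.469 0.029 0.147] [0.462 0.043 0.147]
barA [0.445 0.048 0.149] [0.483 0.025 0.149]
barB [0.49  0.014 0.149] [0.439 0.058 0.149]
peg [ 0.476 -0.057  0.105] [ 0.47  -0.053  0.105]
hub [ 0.534 -0.012  0.063] [ 0.533 -0.013  0.063]
tin [ 0.658 -0.12   0.077] [ 0.652 -0.117  0.077]
mat [0.465 0.357 0.004] [0.459 0.363 0.004]
cornF [ 0.579 -0.234  0.012] [ 0.564 -0.229  0.012]
armtip [ 0.614 -0.004  0.057] [0.605 0.002 0.057]
jar [0.367 0.251 0.07 ] [0.363 0.25  0.07 ]
lanternbase [0.46  0.046 0.   ] [0.46  0.036 0.   ]
turq [0.61482926 0.21837007] [0.61343388 0.23564748]
```

Emit:
servo_tool --pt "1 38 -46 -9 0" --pt "1 38 -46 -9 0" --pt "1 38 -46 -9 0" --pt "1 38 -46 -9 0" --pt "1 38 -46 -9 0" --pt "1 38 -46 -9 0" --pt "1 38 -46 -9 0" --pt "1 38 -46 -9 0" --pt "1 38 -46 -9 0" --pt "1 38 -46 -9 0" --pt "1 38 -46 -9 0" --pt "1 38 -46 -9 0"

```text
t: 1.6
tool_pos: [0.4605, 0.0408, 0.3393]
tool_rot: [3.118, 0.381, 0.0]
contact_force: [0.2, -0.4, -0.0]
opening: 0.0854
grip_force: 0.0
```

Emit:
servo_tool --pt "0.7 0 0 0 -10.7" --pt "0.7 0 0 0 -10.7" --pt "0.7 0 0 0 -10.7" --pt "0.7 0 0 0 -10.7" --pt "0.7 0 0 0 -10.7" --pt "0.7 0 0 0 -10.7" --pt "0.7 0 0 0 -10.7" --pt "0.7 0 0 0 -10.7" --pt "0.7 0 0 0 -10.7" --pt "0.7 0 0 0 -10.7" --pt "0.7 0 0 0 -10.7" --pt "0.7 0 0 0 -10.7"

```text
t: 3.1
tool_pos: [0.4599, 0.0388, 0.3387]
tool_rot: [-1.005, -2.975, 0.0]
contact_force: [-0.8, 0.0, 0.9]
opening: 0.0598
grip_force: 0.0
```

```bash
cat >> h.py <<'E'
def snap(f,scale=1.25):
    o=get_obs();im=get_image("wrist")
    cv2.imwrite(f"pics/{f}.png",cv2.resize(im[:,:,::-1],None,fx=scale,fy=scale,interpolation=cv2.INTER_CUBIC))
    import json;json.dump([list(o['tool_pos']),list(o['tool_rot'])],open(f"pics/{f}.json","w"))
    R=cv2.Rodrigues(np.array(o['tool_rot']))[0]
    print(o['t'],np.round(o['tool_pos'],4),np.round(R,3).tolist(),np.round(o['q'],2),o['opening'])
def load(f):
    import json;return json.load(open(f"pics/{f}.json"))
def delta(target,heading_y=None):
    o=get_obs();R=cv2.Rodrigues(np.array(o['tool_rot']))[0]
    print(o['t'],"tool delta mm",np.round(1000*R.T@(np.array(target)-o['tool_pos']),1),"heading_y",np.degrees(np.arctan2(R[1,1],R[0,1])).round(1))
E
python3 - <<'E'
from h import *
snap("w1")
for n,uv in(("scene",(294,137)),("side",(353,238))):
  print([onz(n,uv,z).round(3) for z in(.19,.21,.23)])
for n,uv in(("scene",(296,197)),("side",(350,275))): print(onz(n,uv,0).round(3))
E
```

```text
3.1 [0.4599 0.0388 0.3387] [[-0.795, 0.606, -0.001], [0.606, 0.795, 0.0], [0.001, -0.001, -1.0]] [-0.08 -0.39  1.83  0.    1.7  -1.  ] 0.05979689689218077
[array([0.318, 0.118, 0.19 ]), array([0.339, 0.087, 0.21 ]), array([0.361, 0.057, 0.23 ])]
[array([0.328, 0.102, 0.19 ]), array([0.323, 0.114, 0.21 ]), array([0.318, 0.127, 0.23 ])]
[0.33  0.098 0.   ]
[0.32  0.103 0.   ]
```

View pics/w1.png

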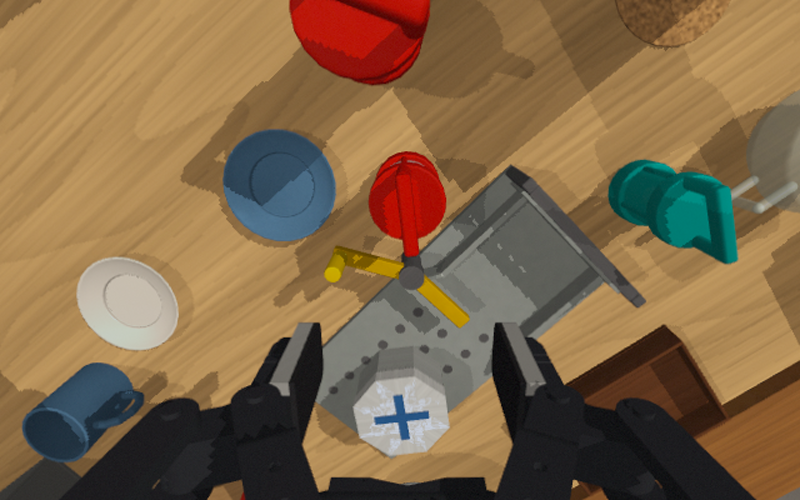

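The wrist picture (800x500) shows the small lantern with its handle bar from about (406,172) to (411,256). The peg top is at (332,272), the hub at (411,274), the arm tip at (462,322) and the tin lid centre at (402,418).

Run:
```python
from h import *
p=load("w1");w=lambda u,v,z:onz("wrist",(u/1.25,v/1.25),z,p).round(4)
for k,u,v,z in[("barA",406,172,.149),("barB",411,256,.149),("mid",408.5,214,.149),("peg",332,273,.105),("hub",411,274,.063),("arm",464,324,.057),("tin",402,418,.077),("cornF?",318,400,.012),("backL",512,168,.085),("backR",643,303,.085),("bluesaucer",279,186,.018)]: print(k,w(u,v,z))
```

```text
barA [0.4361 0.0556 0.149 ]
barB [0.4912 0.0186 0.149 ]
mid [0.4628 0.0377 0.149 ]
peg [ 0.4735 -0.0575  0.105 ]
hub [ 0.5313 -0.011   0.063 ]
arm [ 0.6131 -0.0022  0.057 ]
tin [ 0.6568 -0.1186  0.077 ]
cornF? [ 0.6131 -0.2192  0.012 ]
backL [0.498  0.1263 0.085 ]
backR [0.6877 0.1575 0.085 ]
bluesaucer [ 0.383  -0.0718  0.018 ]
```

Emit:
servo_tool --pt "0.7 -4 1 40 -3.4" --pt "0.7 0 0 50 0" --pt "0.7 0 0 50 0" --pt "0.7 0 0 40 0" --pt "0.7 0 0 25 0" --pt "0.7 0 0 12 0" --pt "0.7 0 0 0 0" --pt "0.7 0 0 0 0"

```text
t: 4.15
tool_pos: [0.465, 0.0371, 0.1238]
tool_rot: [0.926, 2.999, 0.001]
contact_force: [0.5, 0.6, 0.3]
opening: 0.0602
grip_force: 0.0
```

Emit:
servo_tool --pt "0.0 0 0 0 0" --pt "0 0 0 0 0" --pt "0 0 0 0 0" --pt "0 0 0 0 0" --pt "0 0 0 0 0" --pt "0 0 0 0 0" --pt "0 0 0 0 0" --pt "0 0 0 0 0" --force 50

```text
t: 5.15
tool_pos: [0.4642, 0.0371, 0.1229]
tool_rot: [0.926, 3.002, 0.0]
contact_force: [-1.6, 0.5, 5.9]
opening: 0.0114
grip_force: 51.2
```

Emit:
servo_tool --pt "0 0 0 -15 0" --pt "0 0 0 -30 0" --pt "0 0 0 -35 0" --pt "0 15 21 0 0" --pt "0 25 38 0 0" --pt "0 28 42 0 0" --pt "0 32 46 0 0" --pt "0 32 46 0 0" --pt "0 25 38 0 0" --pt "0 17 26 0 0" --pt "0 8 10 0 0" --pt "0 0 0 0 0"

```text
t: 6.65
tool_pos: [0.4637, 0.3602, 0.2018]
tool_rot: [-0.925, -3.002, 0.002]
contact_force: [-1.2, 0.0, -3.3]
opening: 0.0113
grip_force: 50.0
```

Emit:
servo_tool --pt "0 0 0 20 0" --pt "0 0 0 25 0" --pt "0 0 0 18 0" --pt "0 0 0 8 0" --pt "0 0 0 3 0" --pt "0 0 0 0 0" --pt "0 0 0 0 0"

```text
t: 7.52
tool_pos: [0.4646, 0.3606, 0.1294]
tool_rot: [0.926, 3.001, 0.002]
contact_force: [0.3, -0.8, -2.8]
opening: 0.0111
grip_force: 49.9
```

Run:
```python
from h import *
o=get_obs();print(o['t'],o['tool_pos'],o['contact_force'],o['grip_force'])
a=get_image("side")[200:350,190:350,::-1];b=get_image("scene")[100:250,290:450,::-1]
r=lambda x:cv2.resize(x,(400,375),interpolation=cv2.INTER_CUBIC)
cv2.imwrite("pics/place.png",np.hstack([r(a),r(b)]))
```

```text
7.525 [0.46460734 0.36064444 0.1293925 ] [ 0.33091591 -0.83636165 -2.82056801] 49.948187470436096
```

View pics/place.png

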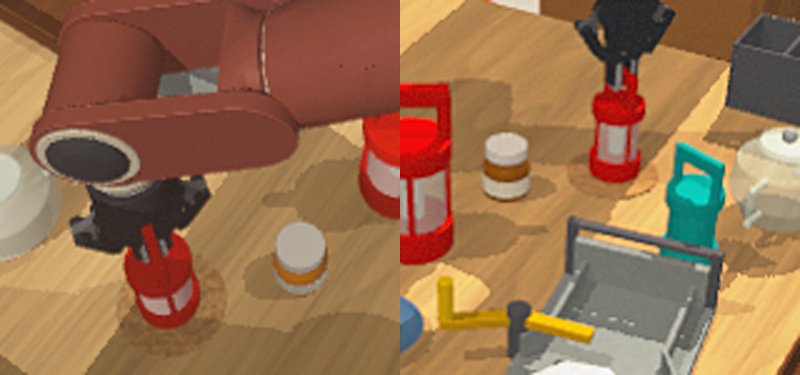

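The lantern hangs upright over the middle of the mat, about 2 mm above it. I'll lower it and release.

Emit:
servo_tool --pt "0 0 0 1.5 0" --pt "0 0 0 1 0" --pt "0 0 0 0 0" --pt "0.15 0 0 0 0" --pt "0.3 0 0 0 0" --pt "0.5 0 0 0 0" --pt "0.5 0 0 0 0" --pt "0.5 0 0 0 0" --pt "0.5 0 0 -15 0" --pt "0.5 0 0 -30 0" --pt "0.5 0 0 -40 0" --pt "0.5 0 0 -40 0"

```text
t: 9.12
tool_pos: [0.464, 0.3603, 0.2532]
tool_rot: [0.926, 3.001, 0.001]
contact_force: [-0.2, 0.8, -0.4]
opening: 0.043
grip_force: 0.0
```

Run:
```python
from h import *
o=get_obs();print(o['t'],o['tool_pos'],o['contact_force'])
a=get_image("side")[200:350,190:350,::-1];b=get_image("scene")[100:250,290:450,::-1]
r=lambda x:cv2.resize(x,(400,375),interpolation=cv2.INTER_CUBIC)
cv2.imwrite("pics/place2.png",np.hstack([r(a),r(b)]))
```

```text
9.125 [0.46401746 0.36031221 0.25322874] [-0.17725919  0.80289858 -0.37363883]
```

View pics/place2.png

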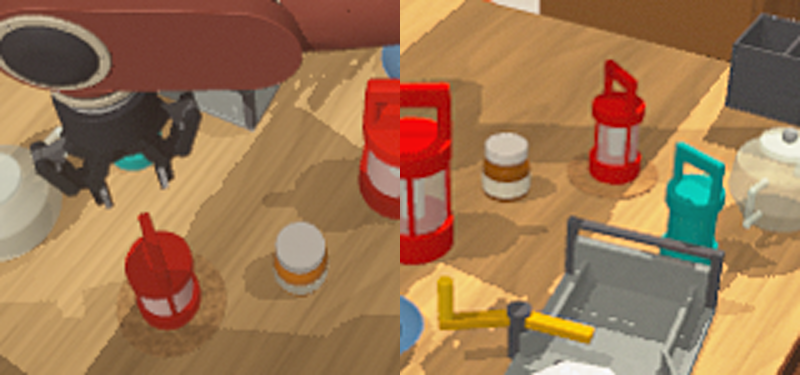

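The lantern stands released on the mat. Next is the lever: I'll cage the peg between narrowly opened fingers.

Emit:
servo_tool --pt "0.5 -30 -42.5 0 0" --pt "0.5 -30 -42.5 0 0" --pt "0.5 -30 -42.5 0 0" --pt "0.5 -30 -42.5 0 0" --pt "0.5 -30 -42.5 0 0" --pt "0.5 -30 -42.5 0 0" --pt "0.5 -30 -42.5 0 0" --pt "0.5 -30 -42.5 0 0" --pt "0.4 0 0 0 -10.1" --pt "0.4 0 0 0 -10.1" --pt "0.4 0 0 0 -10.1" --pt "0.4 0 0 0 -10.1"

```text
t: 10.72
tool_pos: [0.4706, -0.0559, 0.2509]
tool_rot: [-0.176, 3.137, -0.0]
contact_force: [-0.2, 0.6, 0.3]
opening: 0.0341
grip_force: 0.0
```

Emit:
servo_tool --pt "0.4 0 0 20 -10.1" --pt "0.4 0 0 30 -10.1" --pt "0.4 0 0 30 -10.1" --pt "0.4 0 0 20 0" --pt "0.4 0 0 0 0" --pt "0.4 0 0 0 0"

```text
t: 11.48
tool_pos: [0.4713, -0.056, 0.1519]
tool_rot: [-0.981, 2.983, -0.001]
contact_force: [0.4, 0.7, -0.7]
opening: 0.0345
grip_force: 0.0
```

Run:
```python
from h import *
snap("w2",1.0)
delta((.4735,-.056,.070))
```

```text
11.475 [ 0.4713 -0.056   0.1519] [[-0.805, -0.594, 0.002], [-0.594, 0.805, -0.0], [-0.001, -0.001, -1.0]] [-0.28 -0.26  2.04  0.    1.36 -2.48] 0.03449919926770363
11.525 tool delta mm [-1.5 -0.9 82.3] heading_y 126.4
```

View pics/w2.png

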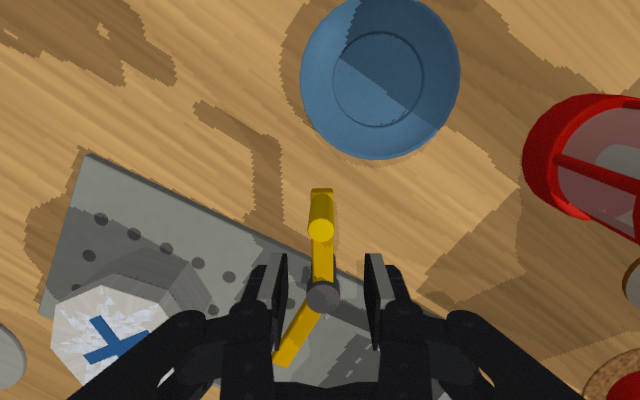

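The peg top is at (321,230), the hub at (322,296), the deck's front corners at (88,152) and (40,312), and the tin lid at (118,338).

Run:
```python
from h import *
p=load("w2")
for k,u,v,z in[("peg",321,230,.105),("hub",322,295,.063),("corn+",88,152,.012),("corn-",40,316,.012),("tin",118,337,.077)]: print(k,onz("wrist",(u,v),z,p).round(4))
```

```text
peg [ 0.4743 -0.0579  0.105 ]
hub [ 0.5322 -0.0153  0.063 ]
corn+ [ 0.5652 -0.2277  0.012 ]
corn- [ 0.7439 -0.2     0.012 ]
tin [ 0.647  -0.1223  0.077 ]
```

Emit:
servo_tool --pt "0.4 -1.5 -2.5 20 0" --pt "0.4 0 0 30 0" --pt "0.4 0 0 24 0" --pt "0.4 0 0 10 0" --pt "0.3 0 0 0 0" --pt "0.3 0 0 0 0"

```text
t: 12.28
tool_pos: [0.4746, -0.0573, 0.0683]
tool_rot: [-0.981, 2.982, -0.002]
contact_force: [0.5, -0.1, -0.5]
opening: 0.0256
grip_force: 0.0
```

Emit:
servo_tool --pt "0.3 -1.1 13 0 10" --pt "0.3 -1.1 13 0 10" --pt "0.3 -1.1 13 0 10" --pt "0.3 -1.1 13 0 10" --pt "0.3 -1.1 13 0 10" --pt "0.3 -1.1 13 0 10" --pt "0.3 -1.1 13 0 10" --pt "0.3 -1.1 13 0 10" --pt "0.3 -1.1 13 0 10" --pt "0.3 0 5 0 3" --pt "0.3 0 0 0 0" --pt "0.3 0 0 0 0"

```text
t: 13.78
tool_pos: [0.4934, 0.0506, 0.0675]
tool_rot: [1.488, 2.766, 0.001]
contact_force: [0.4, 0.5, -0.0]
opening: 0.0254
grip_force: 0.0
```

Run:
```python
from h import *
snap("w3",1.0)
```

```text
13.775 [0.4934 0.0506 0.0675] [[-0.551, 0.834, 0.001], [0.834, 0.551, -0.0], [-0.001, 0.001, -1.0]] [-0.05 -0.1   2.05  0.    1.19 -0.63] 0.025390232232854793
```

Emit:
servo_tool --pt "0.4 0 0 -20 0" --pt "0.4 0 0 -50 0" --pt "0.4 0 0 -50 0" --pt "0.4 0 0 -50 8.2" --pt "0.4 0 0 -30 8.2" --pt "0.4 0 0 0 8.2" --pt "0.4 -49 26 0 0" --pt "0.4 -49 26 0 0" --pt "0.4 -49 26 0 0" --pt "0.4 -49 26 0 0" --pt "0.4 -47 26 0 0" --pt "0.4 0 0 0 0"

```text
t: 15.32
tool_pos: [0.6593, -0.1726, 0.265]
tool_rot: [-2.047, -2.381, 0.002]
contact_force: [0.2, 0.8, 0.2]
opening: 0.0341
grip_force: 0.0
```

Run:
```python
from h import *
snap("w4",1.0)
a=cv2.imread("pics/w4.png");b=get_image("scene")[110:360,250:490,::-1]
cv2.imwrite("pics/w4b.png",np.hstack([cv2.resize(a[:,80:560],(420,350),interpolation=cv2.INTER_CUBIC),cv2.resize(b,(336,350),interpolation=cv2.INTER_CUBIC)]))
for n,uv in(("scene",(417,325)),("side",(278,130))): print([onz(n,uv,z).round(3) for z in(.05,.1)])
```

```text
15.325 [ 0.6593 -0.1726  0.265 ] [[-0.15, 0.989, -0.002], [0.989, 0.15, 0.0], [0.001, -0.002, -1.0]] [-0.36  0.17  1.43 -0.    1.54 -0.52] 0.034128659128823846
[array([ 0.833, -0.204,  0.05 ]), array([ 0.843, -0.244,  0.1  ])]
[array([ 0.865, -0.271,  0.05 ]), array([ 0.825, -0.224,  0.1  ])]
```

View pics/w4b.png

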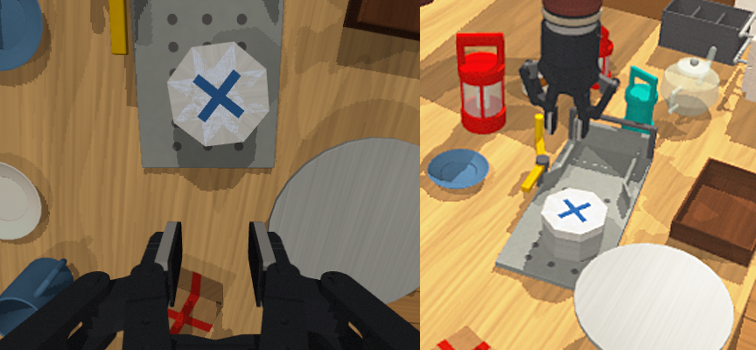

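The lever is fully open, with its arm parallel to the rack edge. The tin lid centre is at wrist px (330,109) and the deck front corners are at (243,191) and (392,191). The white plate's edge is near (386,246).

Run:
```python
from h import *
p=load("w4")
P={}
for k,u,v,z in[("tin",330.3,108.6,.077),("c+",243.4,190.5,.012),("c-",392.5,190.5,.012),("plate.1",387,246,.1),("plate.07",387,246,.07)]: P[k]=onz("wrist",(u,v),z,p);print(k,P[k].round(4))
e=P["c-"]-P["c+"];print(np.degrees(np.arctan2(e[1],e[0])),np.linalg.norm(e))
th=np.radians(98.8);x=np.array([np.cos(th),np.sin(th)]);y=np.array([-x[1],x[0]]);O=np.array([.618,.020])
for k in P:d=P[k][:2]-O;print(k,(d@x).round(4),(d@y).round(4))
```

```text
tin [ 0.655  -0.1171  0.077 ]
c+ [ 0.5709 -0.2287  0.012 ]
c- [ 0.742  -0.2026  0.012 ]
plate.1 [ 0.7275 -0.2331  0.1   ]
plate.07 [ 0.7353 -0.2468  0.07  ]
8.666139891496394 0.17312234354882325
tin -0.1411 -0.0156
c+ -0.2385 0.0846
c- -0.2389 -0.0885
plate.1 -0.2668 -0.0695
plate.07 -0.2816 -0.0751
```

Emit:
servo_tool --pt "0.4 -13 0.7 30 0" --pt "0.4 -12 0 50 0" --pt "0.4 0 0 50 0" --pt "0.4 0 0 45 0" --pt "0.4 0 0 35 0" --pt "0.4 0 0 18 0" --pt "0.4 0 0 7 0" --pt "0.4 0 0 0 0" --pt "0.4 8 0 0 0" --pt "0.4 8 0 0 0" --pt "0.4 10 -0.5 0 0" --pt "0.4 12 -0.7 0 0"

```text
t: 16.92
tool_pos: [0.6567, -0.1566, 0.0328]
tool_rot: [2.043, 2.384, 0.0]
contact_force: [0.4, -2.2, 1.7]
opening: 0.0344
grip_force: 0.5
```

Emit:
servo_tool --pt "0.4 15 -0.9 0 0" --pt "0.4 15 -0.9 0 0" --pt "0.4 15 -0.9 0 0" --pt "0.4 15 -0.9 0 0" --pt "0.4 15 -0.9 0 0" --pt "0.4 15 -0.9 0 0" --pt "0.4 15 -0.9 0 0" --pt "0.4 15 -0.9 0 0" --pt "0.4 12 -0.9 0 0" --pt "0.4 12 0 0 0" --pt "0.4 8 0 0 0" --pt "0.4 0 0 0 0"

```text
t: 18.42
tool_pos: [0.6248, -0.007, 0.0318]
tool_rot: [-2.043, -2.386, -0.0]
contact_force: [0.8, -0.1, -0.5]
opening: 0.0346
grip_force: 0.0
```

Run:
```python
from h import *
snap("w5",1.0)
o=get_obs();print(o['contact_force'])
th=np.radians(98.8);x=np.array([np.cos(th),np.sin(th)]);y=np.array([-x[1],x[0]]);O=np.array([.618,.020])
d=o['tool_pos'][:2]-O;print(d@x,d@y)
a=cv2.imread("pics/w5.png");b=get_image("scene")[140:340,280:440,::-1]
cv2.imwrite("pics/w5b.png",np.hstack([cv2.resize(a[:,80:560],(480,400)),cv2.resize(b,(320,400),interpolation=cv2.INTER_CUBIC)]))
```

```text
18.425 [ 0.6248 -0.007   0.0318] [[-0.154, 0.988, -0.0], [0.988, 0.154, 0.0], [0.0, -0.0, -1.0]] [-0.13  0.25  1.75  0.    1.14 -0.29] 0.03457341132399298
[-0.13359937  0.00687762 -0.81982277]
-0.028156685731460126 -0.0026123811795816516
```

View pics/w5b.png

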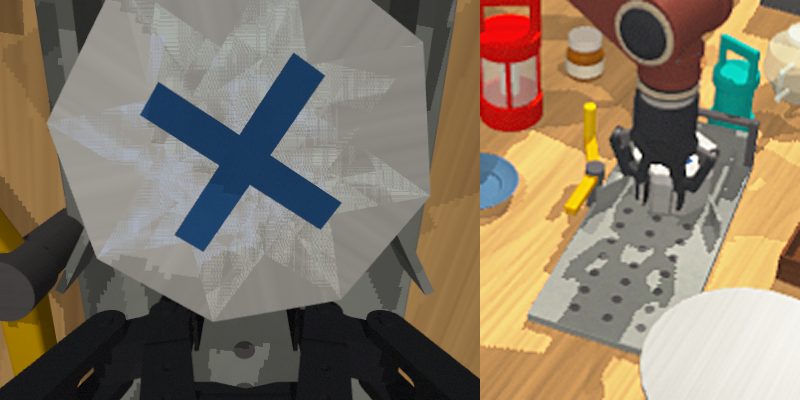

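The tin is upright between the lead-ins, with its lid centre at wrist px (321,152), and still short of the stop.

Emit:
servo_tool --pt "0.4 8 0 0 0" --pt "0.4 8 0 0 0" --pt "0.4 6 0 0 0" --pt "0.4 4 0 0 0" --pt "0.4 0 0 0 0"

```text
t: 19.15
tool_pos: [0.6208, 0.0185, 0.0318]
tool_rot: [-2.043, -2.386, -0.0]
contact_force: [-0.2, -1.1, 0.3]
opening: 0.034
grip_force: 0.0
```

Emit:
servo_tool --pt "0.4 2 0 0 0" --pt "0.4 2 0 0 0" --pt "0.4 2 0 0 0" --pt "0.4 0 0 0 0"

```text
t: 19.65
tool_pos: [0.62, 0.0229, 0.0319]
tool_rot: [2.043, 2.385, -0.002]
contact_force: [0.6, -5.0, -0.5]
opening: 0.0343
grip_force: 1.5
```

Emit:
servo_tool --pt "0.4 1 0 0 0" --pt "0.4 1 0 0 0" --pt "0.4 0 0 0 0"

```text
t: 20.02
tool_pos: [0.62, 0.0231, 0.0321]
tool_rot: [2.041, 2.383, -0.006]
contact_force: [-0.1, -9.9, -0.3]
opening: 0.0342
grip_force: 3.3
```

Run:
```python
from h import *
p=load("w5");o=get_obs()
th=np.radians(98.8);x=np.array([np.cos(th),np.sin(th)]);y=np.array([-x[1],x[0]]);O=np.array([.618,.020])
R=lambda P:((P[:2]-O)@x,(P[:2]-O)@y)
print("tin at w5",R(onz("wrist",(321,152),.077,p)),"tcp",R(o['tool_pos']),o['contact_force'])
```

```text
tin at w5 (np.float64(0.034232867346478874), np.float64(-0.001428553170025359)) tcp (np.float64(0.0027435216128163945), np.float64(-0.0024626307885134893)) [-0.08898272 -9.91888792 -0.31700021]
```

The force has built to 10 N against the stop, and the TCP position puts the tin centre at about x 65 mm, so it is home. I'll back off, rise and cage the peg at its open position.

Emit:
servo_tool --pt "0.4 -8 0 0 0" --pt "0.4 -20 0 0 0" --pt "0.4 -22 0 0 0" --pt "0.4 0 0 -40 0" --pt "0.4 0 0 -50 0" --pt "0.4 0 0 -50 0" --pt "0.4 0 0 -40 0" --pt "0.6 23.7 -31.4 0 0" --pt "0.6 23.7 -31.4 0 0" --pt "0.6 23.7 -31.4 0 0" --pt "0.6 23.7 -31.4 0 0" --pt "0.6 0 0 0 0"

```text
t: 21.52
tool_pos: [0.4874, 0.051, 0.2117]
tool_rot: [2.043, 2.386, 0.001]
contact_force: [0.7, 0.5, 0.3]
opening: 0.0516
grip_force: 0.0
```

Emit:
servo_tool --pt "0.6 0 0 0 -9" --pt "0.6 0 0 0 -9" --pt "0.6 0 0 0 -8" --pt "0.6 0 0 0 0" --pt "0.6 0 0 0 0"

```text
t: 22.15
tool_pos: [0.4892, 0.0503, 0.2118]
tool_rot: [1.459, 2.782, -0.0]
contact_force: [-0.4, -0.3, -0.7]
opening: 0.0513
grip_force: 0.0
```

Run:
```python
from h import *
snap("w6",1.25)
delta((.489,.048,.068))
```

```text
22.15 [0.4892 0.0503 0.2118] [[-0.569, 0.823, 0.0], [0.823, 0.569, -0.0], [-0.0, 0.0, -1.0]] [-0.05 -0.26  1.94 -0.    1.47 -0.65] 0.05128228149163088
22.2 tool delta mm [ -2.   -1.4 143.8] heading_y 34.7
```

View pics/w6.png

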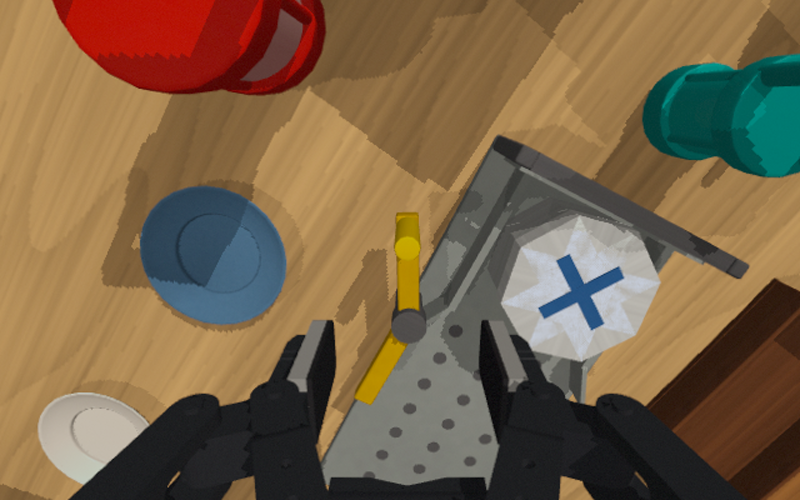

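The tin is home at (581,291), and the lever is open with its peg at (407,247) and hub at (408,326).

Run:
```python
from h import *
p=load("w6");w=lambda u,v,z:onz("wrist",(u/1.25,v/1.25),z,p)
th=np.radians(98.8);x=np.array([np.cos(th),np.sin(th)]);y=np.array([-x[1],x[0]]);O=np.array([.618,.020])
t=w(581,291,.077);print("tin",t,(t[:2]-O)@x,(t[:2]-O)@y)
g=w(407,247,.105);print("peg",g,"hub",w(408,326,.063));delta([g[0],g[1],.068])
```

```text
tin [0.61124235 0.08221157 0.077     ] 0.06251306022021187 -0.0028393885630228956
peg [0.4903589  0.04845193 0.105     ] hub [ 0.5336617  -0.01285972  0.063     ]
22.2 tool delta mm [ -2.4  -0.  143.8] heading_y 34.7
```

Emit:
servo_tool --pt "0.5 -2.4 0 30 0" --pt "0.5 0 0 45 0" --pt "0.5 0 0 40 0" --pt "0.5 0 0 21 0" --pt "0.5 0 0 8 0" --pt "0.3 0 0 0 0" --pt "0.3 0 0 0 0" --pt "0.3 0 0 0 0"

```text
t: 23.2
tool_pos: [0.491, 0.0489, 0.0691]
tool_rot: [1.454, 2.782, 0.002]
contact_force: [0.5, 0.3, -0.5]
opening: 0.0252
grip_force: 0.0
```

Emit:
servo_tool --pt "0.3 -1.1 -13 0 -10" --pt "0.3 -1.1 -13 0 -10" --pt "0.3 -1.1 -13 0 -10" --pt "0.3 -1.1 -13 0 -10" --pt "0.3 -1.1 -13 0 -10" --pt "0.3 -1.1 -13 0 -10" --pt "0.3 -1.1 -13 0 -10" --pt "0.3 -1.1 -13 0 -10" --pt "0.3 -1.1 -13 0 -10" --pt "0.3 0 -5 0 -3" --pt "0.3 0 0 0 0" --pt "0.3 0 0 0 0"

```text
t: 24.7
tool_pos: [0.4741, -0.0593, 0.0682]
tool_rot: [-1.017, 2.972, -0.001]
contact_force: [0.3, -0.4, -0.8]
opening: 0.0258
grip_force: 0.0
```

Emit:
servo_tool --pt "0.3 0 -2 0 0" --pt "0.3 0 -1 0 0" --pt "0.3 0 0 0 0"

```text
t: 25.08
tool_pos: [0.4757, -0.0617, 0.0678]
tool_rot: [1.018, -2.972, -0.0]
contact_force: [-0.8, 0.3, 1.0]
opening: 0.0259
grip_force: 0.4
```

Emit:
servo_tool --pt "0.3 0 -2 0 0" --pt "0.3 0 -1 0 0" --pt "0.3 0 0 0 0"

```text
t: 25.45
tool_pos: [0.4764, -0.0628, 0.0675]
tool_rot: [1.017, -2.97, -0.007]
contact_force: [-5.4, 5.4, 4.3]
opening: 0.0256
grip_force: 3.9
```

Emit:
servo_tool --pt "0.3 0 -1 0 0" --pt "0.3 0 0 0 0"

```text
t: 25.7
tool_pos: [0.4764, -0.0628, 0.0675]
tool_rot: [1.017, -2.969, -0.01]
contact_force: [-8.4, 8.9, 7.9]
opening: 0.0258
grip_force: 5.6
```

At the stop, with force building. I'll relieve it, rise clear and check.

Emit:
servo_tool --pt "0.4 0 5 0 0" --pt "0.4 0 2 0 0" --pt "0.4 0 0 0 0" --pt "0.4 0 0 -20 0" --pt "0.4 0 0 -40 0" --pt "0.4 0 0 -50 0" --pt "0.4 0 0 -40 0" --pt "0.4 0 0 0 0" --pt "0.4 0 0 0 0"

```text
t: 26.82
tool_pos: [0.4736, -0.0594, 0.217]
tool_rot: [1.017, -2.972, -0.001]
contact_force: [0.6, 0.5, -0.5]
opening: 0.0339
grip_force: 0.0
```

Run:
```python
from h import *
snap("w7",1.0);p=load("w7")
im=cv2.imread("pics/w7.png");h=cv2.cvtColor(im,cv2.COLOR_BGR2HSV)
m=cv2.inRange(h,(22,160,110),(32,255,255));n,l,s,c=cv2.connectedComponentsWithStats(m)
for i in range(1,n):
    if s[i,4]>60:
        print(s[i],c[i].round(1))
        # direction of component
        ys,xs=np.where(l==i);W=np.array([onz("wrist",(u,v),.057,p)[:2] for u,v in list(zip(xs,ys))[::5]])
        _,_,V=np.linalg.svd(W-W.mean(0));print(W.mean(0).round(3),np.degrees(np.arctan2(V[0,1],V[0,0])).round(1))
th=np.radians(98.8);x=np.array([np.cos(th),np.sin(th)]);y=np.array([-x[1],x[0]]);O=np.array([.618,.020])
# predicted peg top / arm tip if locked
pv=np.array([.532,-.0135])
print(proj("wrist",[[*(pv+.075*(np.cos(.5)*y-np.sin(.5)*x)),.105],[*(pv-.08*y),.057],[*pv,.063]],p).round(1))
o=get_obs();print(o['contact_force'])
```

```text
26.825 [ 0.4736 -0.0594  0.217 ] [[-0.79, -0.613, -0.001], [-0.613, 0.79, 0.0], [0.001, 0.001, -1.0]] [-0.28 -0.3   1.96 -0.    1.48 -2.51] 0.03393028821154878
[ 316  168   21   77 1340] [326.1 204.6]
[ 0.494 -0.043] 36.6
[285 263  40  56 847] [302.8 290.9]
[ 0.579 -0.006] 10.7
[[327.5 192.7]
 [288.  315.2]
 [326.5 256. ]]
[-0.02855993  0.43032    -0.26589372]
```

```bash
python3 -c "
from station import *
print(finish_job())"
```

```text
the job is handed in; nothing more can be done
None
```

I handed the job in at about 27 s. By my own measurements, the lantern stands released on the mat, the tin is home at about 63 mm in rack x (allowed 55 to 75), and the lever is locked to within about 0.03 rad. The hand-in returned no verdict.

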